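# Load the colour pick-up tray

## Task

Load the steel pick-up tray for the colour oven: stand the amber bar and the blue cane block on end on the tray's batt, ready to be picked up from above, and lay the white disc flat beside them, all at least 10 mm clear of each other and of the tray's walls so that nothing fuses. It is glass: set each piece down gently, without dropping, toppling or ramming it, and leave the shears, jacks, wooden block and wax where they lie.

Things in the scene. Friction and masses are not known exactly. Their poses are not given: they have to be found in the camera images.
- tray: Fixed steel tray, origin at centre of its underside on the bench, z up. Outside 206 (x) by 296 mm (y); walls 60 mm high, 3 mm thick; rod handles reach 30 mm past the y ends at 34 mm height. A level, rigid cream refractory batt fills the floor; its thickness differs: top 8 to 48 mm above the underside, not reported, so feel for it.
- amber_bar: Round amber glass rod, 34 mm diameter, 76 mm long, flat ends, 0.12 to 0.24 kg. Origin at its centre; x along its length. At first it lies on the bench, centre 17 mm up; it can roll. Either end may go down. Set down less than about 15 degrees off upright, it rocks onto its end when let go.
- cane_block: Dark blue square glass bar with white dots at its ends, 30 x 30 x 66 mm, 0.10 to 0.21 kg. Origin at its centre; x along its length. At first it lies on a long face on the bench, centre 15 mm up. Either end may go down. Set down less than about 15 degrees off upright, it rocks onto its end when let go.
- opal_disc: White glass disc, 58 mm diameter, 14 mm thick, 0.06 to 0.13 kg. Origin at its centre; z is its axis. At the start it lies flat on the bench plate, centre 7 mm up; either face may be down in the tray.
- shears: Bystander: steel diamond shears lying flat, about 250 mm along x (ring handles to -x), 110 mm wide, 12 mm high. Origin at the pivot, on the bench plate.
- jacks: Bystander: glassblower's jacks (large sprung tongs) lying flat, x from -126 to +206 mm from the origin (dark blades to +x), 65 mm wide, 20 mm high. Origin at underside.
- wood_block: Bystander: wooden blocking ladle, cup of 84 mm diameter and 40 mm height, handle to +x ending 236 mm from the cup. Origin: centre of the cup's underside.
- wax: Bystander: round cake of yellow wax in a flat tin, 68 mm diameter, 24 mm high. Origin: centre of the underside.
Mind the look-alikes: they are no part of the job. What is meant by the opal_disc is not pink, and is the larger of those in its own colour.

How it is judged (in metres and radians):
At the end, for the whole second after the job is handed in: Bar and block stand on end and the disc lies flat (all within 0.12 rad) on the batt in the tray, at rest, released, about 10 mm or more from the walls; centres at least 42 mm (bar-block), 56 mm (bar-disc), 54 mm (block-disc) apart (x of amber_bar in the frame of tray between -0.073 and 0.073 m and y of amber_bar in the frame of tray between -0.118 and 0.118 m and z of amber_bar in the frame of tray between 0.042 and 0.09 m and (angle between amber_bar's own x axis and vertical below 0.12 rad or angle between amber_bar's own x axis and vertical above 3.02159 rad) and linear speed of each of amber_bar, cane_block, opal_disc below 0.02 m/s and contact force between each of amber_bar, cane_block, opal_disc and the fingers below 0.05 N and x of cane_block in the frame of tray between -0.075 and 0.075 m and y of cane_block in the frame of tray between -0.12 and 0.12 m and z of cane_block in the frame of tray between 0.037 and 0.085 m and (angle between cane_block's own x axis and vertical below 0.12 rad or angle between cane_block's own x axis and vertical above 3.02159 rad) and x of opal_disc in the frame of tray between -0.061 and 0.061 m and y of opal_disc in the frame of tray between -0.106 and 0.106 m and z of opal_disc in the frame of tray between 0.011 and 0.059 m and (angle between opal_disc's own z axis and vertical below 0.12 rad or angle between opal_disc's own z axis and vertical above 3.02159 rad) and horizontal distance between amber_bar and cane_block above 0.042 m and horizontal distance between amber_bar and opal_disc above 0.056 m and horizontal distance between cane_block and opal_disc above 0.054 m); the robot touches nothing.
It fails at once if a glass piece is dropped, toppled or knocked: faster than 0.45 m/s while not held (a fall of about 10 mm) ((linear speed of amber_bar above 0.45 m/s and contact force between amber_bar and the fingers below 0.2 N) or (linear speed of cane_block above 0.45 m/s and contact force between cane_block and the fingers below 0.2 N) or (linear speed of opal_disc above 0.45 m/s and contact force between opal_disc and the fingers below 0.2 N)).
It fails at once if a glass piece is pressed on the tray or its batt with more than 70 N (contact force between any of amber_bar, cane_block, opal_disc and tray above 70 N).
It fails at once if the shears, jacks, wooden block or wax is moved more than 30 mm (distance of any of shears, jacks, wood_block, wax from where it was at the start of the episode above 0.03 m).
It also fails if it takes over 72 s, if anything falls off the work surface, if the arm or the gripper's body presses on something with over 40 N, if the wrist force passes 120 N, or if a joint passes its speed limit or range.

## Robot

A 6-joint arm with a two-finger parallel gripper is mounted at the origin on the work surface. World frame = base frame: x ahead of the robot, y to its left, z up, the work surface at z = 0. Lengths are in mm, angles in rad, forces in N, time in s.
With the tool pointing down it reaches from about 350 to 975 mm from the base axis. Payload 4.9 kg.
Tool frame: the origin (TCP) lies midway between the tips of the shut fingers; the grasp point (between the pads) lies 19 mm behind it; z points along the fingers, y is the line along which they close (so a half turn about z gives the same grasp; the last joint's range is limited). The gripper opens to 85 mm and grips with 20 to 120 N. Pads are 22 mm wide; open, the fingers measure 114 mm over their backs; the gripper's body (76 mm by 85 mm) begins 54 mm behind the grasp point. The pads swing forward as they close: fully open they stand 13 mm farther back than shut.
Start: joints at [1.02, 0.053, 1.613, -0, 1.476, -0.119], TCP at [261.554, 567.619, 231.304] pointing down, gripper open.
Joint ranges: [-3.01, 3.01], [-1.01, 2.22], [0.06, 2.58], [-1.02, 4.17], [0.09, 2.62], [-3.14, 3.14]. Speed limits (rad/s): [2.57, 2.57, 3.14, 3.14, 3.14, 3.14].

## Interface

Orientations are given as a unit quaternion [x, y, z, w].
In Python, from workcell import ctrl gives the robot as it stands.
- The arm moves only by the tool carry_out, never from a script. Its argument "deltas" is one flat list of numbers, 7 for each row, row after row: the shift along the tool's x, y, z in cm, then the turn, a rotation vector about the tool's x, y, z in degrees, then the gripper command: -1 is shut, 1 is fully open, values between are in proportion. A call has exactly 8 rows; each row is the pose to reach, as a shift and turn from the pose commanded when the call began, along the tool's axes at that moment; what a row does not reach only later rows make up. A row lasts 1/12 s, in which the tool goes at most 41.7 mm and 7.16 degrees, less where a joint would pass 70% of its speed; a pose out of reach is approached as far as the arm can. A call with a gripper value outside its range is refused whole. The fingers move at their own pace and stop on an object; the grip force is fixed at half the most. Time passes only in rows, so rows that repeat a pose let the fingers close, or fill a call up. It gives the time, the measured TCP pose, the force, the opening and the grip force at its end, in the units of the state.
- ctrl.get_obs(): the state, without advancing time (a new reading comes with each control period).
- ctrl.camera(name): name is "side" or "top"; returns a dict with "image" (400x640x3 uint8, blue, green, red), "range_z" (400x640 float32, mm along the optical axis (not along the pixel's ray), 0 where there is no reading), "camera_matrix" (3x3 intrinsics, pixels), "R" (3x3) and "t" (3): a world point X has camera coordinates R X + t. Camera axes: x right, y down, z forward; pixel columns grow to the right and rows downward; lengths in mm; the calibration is good to about 2 mm. A picture is of the moment at which its call begins.
- ctrl.job_done(): hands the job in; it is judged then, once.
The state is a dict: "time": time; "joint_pos": joint angles; "dq": joint speeds; "effort": joint torques, N m; "tcp_pos": TCP position; "orientation": TCP orientation; "wrist_force": force on the tool from outside, world axes, zero at the start; "ft_torque": the same for the moment, N m; "opening": finger opening in mm; "finger_force": force on a finger pad.
Only numpy, scipy, OpenCV 4.12 (cv2) and the standard library are available. Lean on these libraries where they do the work, as an engineer would, in place of code of your own. Each camera call takes 0.05 s, during which the arm holds its last target. There are 200 camera calls.

## Working session

There is one attempt and no reset: what is moved stays moved. The work goes in short steps, Python scripts to look and compute and a tool call to move; the robot and the scene stay as the last step left them, time stands still between calls to the robot, and variables do not carry over. Pictures are saved under pics/ and viewed, at most 10 in all, crops included, and the job is handed in when it is done.

Besides the shell and the picture viewer there is one more tool, called as name(argument=value, ...) on one line, values as JSON. carry_out: Moves the arm, as the interface text tells. Its arguments: {"type":"object","properties":{"deltas":{"type":"array"}},"required":["deltas"]}

```bash
mkdir -p pics; cat > h.py <<'E'
from workcell import ctrl
import numpy as np, cv2
def pt(c,u,v,z):
    K,R,t=map(np.array,(c["camera_matrix"],c["R"],c["t"]))
    d=R.T@np.linalg.solve(K,[u,v,1.]); o=-R.T@t.ravel()
    return o+d*(z-o[2])/d[2]
def cloud(c):
    K,R,t=map(np.array,(c["camera_matrix"],c["R"],c["t"])); Z=c["range_z"].astype(float)
    v,u=np.mgrid[:Z.shape[0],:Z.shape[1]]
    P=np.stack([(u-K[0,2])/K[0,0]*Z,(v-K[1,2])/K[1,1]*Z,Z],-1)-t.ravel()
    W=P@R; W[Z==0]=np.nan; return W
E
python3 - <<'E'
from h import *
for n in("top","side"):
    c=ctrl.camera(n); cv2.imwrite(f"pics/{n}0.png",c["image"]); np.save(n+"0.npy",c,allow_pickle=True)
    print(n,np.round(-np.array(c["R"]).T@np.array(c["t"]).ravel()),np.round(c["camera_matrix"][0][0]))
print(ctrl.get_obs())
E
```

```text
top [ 463. -127.  911.] 404.0
side [ 530. -799.  696.] 371.0
{'time': 0.1, 'joint_pos': array([ 1.01998379e+00,  5.33203257e-02,  1.61412471e+00, -2.27589544e-05,
        1.47602476e+00, -1.18952339e-01]), 'dq': array([-0.00021003, -0.00046074, -0.00230925,  0.00043756, -0.00109352,
        0.00059398]), 'effort': array([ 8.21790927e-04, -3.94903457e+01, -3.71363318e+01,  3.13789349e-05,
        3.91094713e-03,  3.11118708e-05]), 'tcp_pos': array([261.28508827, 567.1494978 , 230.18679276]), 'orientation': array([ 2.14254864e-01,  9.76777340e-01, -8.90154884e-04, -2.97770728e-04]), 'wrist_force': array([ 0.08599376, -0.14803044, -0.5136285 ]), 'ft_torque': array([ 0.01724893,  0.04605611, -0.04002025]), 'finger_force': 0.0, 'opening': 85.43095724905494}
```

View pics/top0.png

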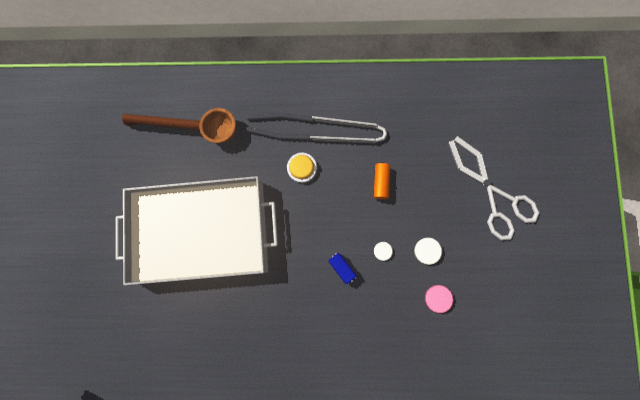

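View pics/side0.png

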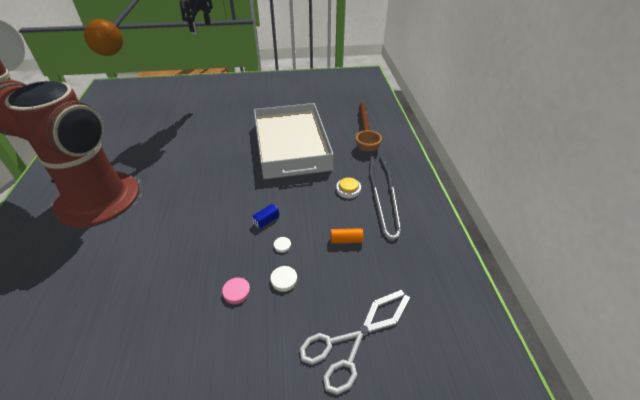

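Top view: the amber bar is at (382,181), the blue block at (342,268) and the tray at (195,232). There are three disc candidates: white large (428,251), white small (383,251) and pink (439,299). The large white one fits, since it is not pink and is the larger of the two whites. I'll measure it and confirm with a crop.

```bash
python3 - <<'E'
from h import *
c=np.load("top0.npy",allow_pickle=True).item(); s=np.load("side0.npy",allow_pickle=True).item()
im=c["image"]; hsv=cv2.cvtColor(im,cv2.COLOR_BGR2HSV); W=cloud(c)
cv2.imwrite("pics/crop.png",cv2.resize(im[150:330,310:470],None,fx=3.3,fy=3.3,interpolation=cv2.INTER_CUBIC))
def m(lo,hi,z,name,cam=c,box=None):
    h=cv2.cvtColor(cam["image"],cv2.COLOR_BGR2HSV); k=cv2.inRange(h,lo,hi)
    if box: b=np.zeros_like(k); b[box[1]:box[3],box[0]:box[2]]=255; k&=b
    for q in cv2.findContours(k,0,2)[0]:
        if cv2.contourArea(q)<60: continue
        P=np.array([pt(cam,u,v,z)[:2] for u,v in q[:,0]],np.float32)
        (x,y),wh,a=cv2.minAreaRect(P); bp=cv2.boxPoints(((x,y),wh,a)); e=max(bp[1]-bp[0],bp[2]-bp[1],key=np.linalg.norm)
        print(name,q[:,0].mean(0).round(),"xy",round(x,1),round(y,1),"size",np.round(wh,1),"ang",round(np.degrees(np.arctan2(e[1],e[0])),1))
for cam,n,b in((c,"top",(310,150,470,330)),(s,"side",(200,190,380,310))):
    m((2,150,60),(22,255,255),17,n+" amber",cam,b); m((105,100,40),(130,255,255),22,n+" blue",cam,b)
    m((0,0,150),(180,60,255),14,n+" white",cam,b)
for n,(a,b) in{"amber":((365,160),(400,205)),"blue":((325,250),(360,288)),"tray":((110,170),(285,295))}.items():
    w=W[a[1]:b[1],a[0]:b[0]].reshape(-1,3)
    if n=="tray":
        print("batt z",np.nanmedian(w[:,2])); w=w[(w[:,2]>52)&(w[:,2]<68)].astype(np.float32)
        r=cv2.minAreaRect(w[:,:2]); print(n,r,len(w))
    else:
        print(n,np.nanmax(w[:,2]),np.nanmedian(w[:,2]))
# tray corners in image at z=60 approximations
k=(W[...,2]>52)&(W[...,2]<68); k[:, 285:]=0; k[:165]=0;k[300:]=0
ys,xs=np.nonzero(k); print(xs.min(),xs.max(),ys.min(),ys.max())
k2=cv2.inRange(hsv,(10,15,200),(40,110,255)); k2[:, 290:]=0
q=max(cv2.findContours(k2,0,2)[0],key=cv2.contourArea)
for z in (10,30,45):print("batt@",z,cv2.minAreaRect(np.array([pt(c,u,v,z)[:2] for u,v in q[:,0]],np.float32)))
E
```

```text
top amber [381. 181.] xy 654.6 -223.6 size [34.3 81.6] ang -3.8
top blue [343. 269.] xy 459.9 -134.4 size [66.1 31.2] ang 37.4
top white [382. 251.] xy 497.1 -223.4 size [37.2 39.4] ang -0.8
top white [428. 250.] xy 499.1 -321.9 size [57.2 57.9] ang -45.7
top white [460. 162.] xy 695.6 -401.1 size [68.  18.5] ang 30.5
side amber [347. 236.] xy 654.9 -222.0 size [45.1 78.7] ang -3.2
side blue [265. 215.] xy 462.0 -138.0 size [77.5 52.7] ang 37.8
side white [283. 277.] xy 498.5 -321.9 size [57.1 56.9] ang 83.7
side white [283. 244.] xy 499.0 -227.5 size [40.5 38.1] ang 87.2
amber 38.19978000031856 2.245686319158683
blue 37.184105781698925 1.959970328005702
batt z 33.53373015168048Traceback (most recent call last):
  File "<stdin>", line 20, in <module>
cv2.error: OpenCV(4.12.0) /io/opencv/modules/imgproc/src/convhull.cpp:143: error: (-215:Assertion failed) total >= 0 && (depth == CV_32F || depth == CV_32S) in function 'convexHull'
```

View pics/crop.png

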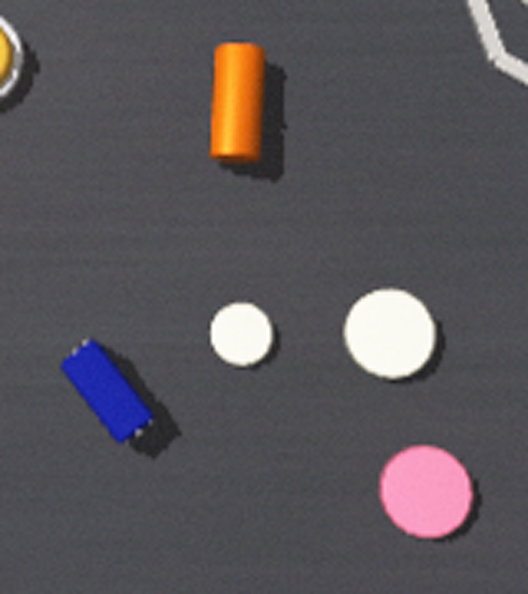

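Crop: the large white disc at (390,333), about 58 mm, is the target. The small white one at (241,333), about 38 mm, and the pink one at (426,492) are look-alikes. Next I'll find the tray pose and write the move helper.

```bash
cat >> h.py <<'E'
from scipy.spatial.transform import Rotation as Rot
def ori(psi,lean=0,s=1):
    p,l=np.radians([psi,lean]); z=np.array([np.sin(l)*np.cos(p),np.sin(l)*np.sin(p),-np.cos(l)])
    y=s*np.array([-np.sin(p),np.cos(p),0]); return Rot.from_matrix(np.stack([np.cross(y,z),y,z],1))
def go(*wps):
    """wps: (grasp-target TCP xyz, ori) ; prints deltas from current pose"""
    o=ctrl.get_obs(); R0=Rot.from_quat(o["orientation"]); p=np.array(o["tcp_pos"])
    print("t",round(o["time"],2),"tcp",p.round(1),"q",np.round(o["joint_pos"],2),"F",np.round(o["wrist_force"],1),"open",round(o["opening"],1),round(o["finger_force"],1))
    for x,R in wps:
        d=R0.inv().apply(np.array(x)-p)/10; r=(R0.inv()*R).as_rotvec(degrees=True)
        print(np.round(d,2),np.round(r,1),"rows %.1f"%max(np.linalg.norm(d)/4.17,np.linalg.norm(r)/7.16))
E
python3 - <<'E'
from h import *
c=np.load("top0.npy",allow_pickle=True).item(); W=cloud(c)
b=W[205:265,160:240,2]; print("batt",np.nanmedian(b),"bench",np.nanmedian(W[310:380,200:300,2]))
k=cv2.inRange(cv2.cvtColor(c["image"],cv2.COLOR_BGR2HSV),(10,15,190),(40,120,255)); k[:,290:]=0;k[:150]=0;k[310:]=0
q=max(cv2.findContours(k,0,2)[0],key=cv2.contourArea)
print("batt img",q[:,0].min(0),q[:,0].max(0))
# rim corners read from image (outside), z=60
for z in (60,):
    P=np.array([pt(c,u,v,z)[:2] for u,v in((124,189),(261,178.5),(267,273),(127,283))],np.float32); print(P.round(0),cv2.minAreaRect(P))
g=cv2.resize(c["image"][165:300,105:290],None,fx=4.2,fy=4.2,interpolation=cv2.INTER_CUBIC); cv2.imwrite("pics/tray.png",g)
go(((498.8,-322,90),ori(-33,0,1)),((498.8,-322,90),ori(-33,0,-1)))
E
```

```text
batt 34.563111399539 bench 0.7387527779985782
batt img [138 185] [262 281]
[[627. 341.]
 [650.  41.]
 [449.  22.]
 [426. 317.]] ((538.03076171875, 181.2799835205078), (202.14739990234375, 304.173583984375), 4.3354902267456055)
t 0.1 tcp [261.3 567.1 230.2] q [ 1.02  0.05  1.61 -0.    1.48 -0.12] F [ 0.1 -0.1 -0.5] open 85.4 0.0
[-58.79 -70.78  14.14] [-0.1 -0.   8.3] rows 22.3
[-58.79 -70.78  14.14] [   0.    -0.2 -171.7] rows 24.0
```

View pics/tray.png

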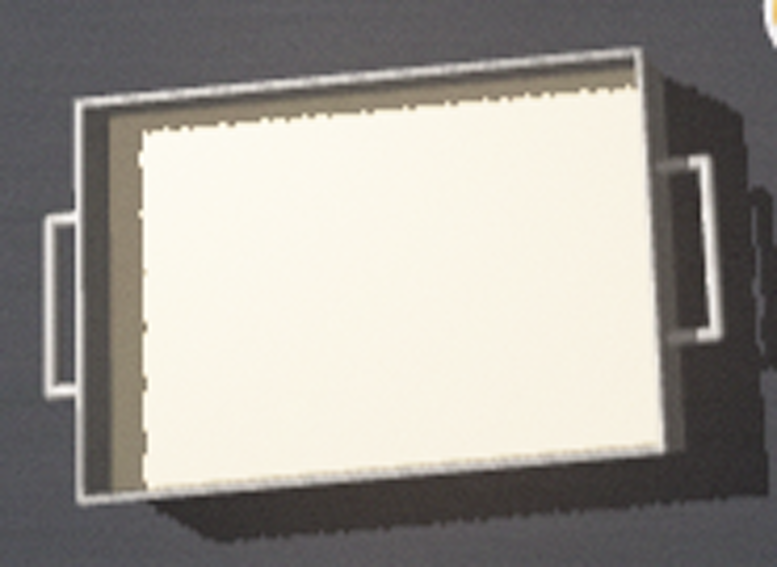

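carry_out(deltas=[-3.4,-2.2,0,0,0,0,1,-6.8,-4.5,0,0,0,0,1,-10.2,-6.7,0,0,0,0,1,-13.6,-9,0,0,0,0,1,-17,-11.2,0,0,0,0,1,-20.4,-13.5,0,0,0,0,1,-23.8,-15.7,0,0,0,0,1,-27.2,-18,0,0,0,0,1])

```text
time: 0.77
tcp_pos: [433.6, 288.5, 230.9]
orientation: [0.214, 0.977, -0.0, -0.0]
wrist_force: [1.3, -0.1, -0.2]
opening: 85.2
finger_force: 0.0
```

```bash
python3 - <<'E'
from h import *
go(((510,20,200),ori(-33)),((498.8,-322,80),ori(-33)))
E
```

```text
t 0.77 tcp [433.6 288.5 230.9] q [ 0.44 -0.2   1.85  0.    1.49 -0.7 ] F [ 1.3 -0.1 -0.2] open 85.2 0.0
[-18.17 -21.19   3.09] [-0.  -0.   8.3] rows 6.7
[-31.45 -52.73  15.1 ] [-0.  -0.   8.3] rows 15.2
```

carry_out(deltas=[-2.3,-2.65,0.4,0,0,1,1,-4.6,-5.3,0.8,0,0,2,1,-6.9,-8,1.2,0,0,3,1,-9.2,-10.6,1.6,0,0,4,1,-11.5,-13.3,2,0,0,5,1,-13.8,-15.9,2.4,0,0,6,1,-16,-18.6,2.8,0,0,7.3,1,-18.2,-21.2,3.1,0,0,8.3,1])

```text
time: 1.43
tcp_pos: [509.5, 19.8, 199.5]
orientation: [0.285, 0.959, -0.0, -0.0]
wrist_force: [0.9, 1.4, 0.6]
opening: 85.2
finger_force: 0.0
```

carry_out(deltas=[-2,-3.3,1,0,0,0,1,-4,-6.6,2.4,0,0,0,1,-6,-9.9,3.6,0,0,0,1,-8,-13.2,5,0,0,0,1,-10,-16.5,6.3,0,0,0,1,-12,-19.8,7.6,0,0,0,1,-14,-23.1,9,0,0,0,1,-16,-26.5,10,0,0,0,1])

```text
time: 2.1
tcp_pos: [498.3, -289.1, 98.4]
orientation: [0.284, 0.959, 0.0, -0.001]
wrist_force: [-0.1, 0.1, -0.2]
opening: 85.3
finger_force: 0.0
```

```bash
python3 - <<'E'
from h import *
go(((498.8,-322,30),ori(-33)),((498.8,-322,-2),ori(-33)))
E
```

```text
t 2.1 tcp [ 498.3 -289.1   98.4] q [-0.65  0.06  1.84  0.    1.25 -1.65] F [-0.1  0.1 -0.2] open 85.3 0.0
[-1.86 -2.73  6.84] [ 0.  -0.1 -0.1] rows 1.8
[-1.86 -2.73 10.04] [ 0.  -0.1 -0.1] rows 2.5
```

carry_out(deltas=[-1.9,-2.7,2,0,0,0,1,-1.9,-2.7,5,0,0,0,1,-1.9,-2.7,7.5,0,0,0,1,-1.9,-2.7,8.5,0,0,0,1,-1.9,-2.7,9.4,0,0,0,1,-1.9,-2.7,10.1,0,0,0,1,-1.9,-2.7,10.1,0,0,0,0,-1.9,-2.7,10.1,0,0,0,-0.3])

```text
time: 2.77
tcp_pos: [501.4, -320.8, 0.3]
orientation: [0.284, 0.959, -0.0, 0.001]
wrist_force: [-0.1, -0.2, -0.3]
opening: 63.7
finger_force: 0.0
```

carry_out(deltas=[0,0,0,0,0,0,-1,0,0,0,0,0,0,-1,0,0,0,0,0,0,-1,0,0,0,0,0,0,-1,0,0,0,0,0,0,-1,0,0,0,0,0,0,-1,0,0,0,0,0,0,-1,0,0,0,0,0,0,-1])

```text
time: 3.43
tcp_pos: [502.2, -321.6, 1.5]
orientation: [0.284, 0.959, -0.001, 0.002]
wrist_force: [0.6, 0.8, 5.9]
opening: 54.9
finger_force: 64.0
```

carry_out(deltas=[0,0,-1,0,0,0,-1,0,0,-3,0,0,0,-1,0,0,-6,0,0,0,-1,0,0,-9,0,0,0,-1,0,0,-12,0,0,0,-1,0,0,-14,0,0,0,-1,0,0,-15,0,0,0,-1,0,0,-15,0,0,0,-1])

```text
time: 4.1
tcp_pos: [501.9, -321.8, 152.8]
orientation: [0.284, 0.959, -0.001, 0.003]
wrist_force: [1.6, -0.8, -0.4]
opening: 55.3
finger_force: 63.5
```

```bash
python3 - <<'E'
from h import *
c=ctrl.camera("side"); cv2.imwrite("pics/a.png",cv2.resize(c["image"][100:330,200:460],None,fx=2.5,fy=2.5))
go(((520,-80,150),ori(-33)),((538,184,150),ori(-33)),((538,184,65),ori(-33)))
E
```

```text
t 4.15 tcp [ 501.  -321.   150.3] q [-0.69  0.04  1.76 -0.    1.34 -1.69] F [-0.5  0.9 -0.4] open 55.6 63.5
[11.55 21.24 -0.  ] [-0.   0.1 -0. ] rows 5.8
[ 2.443e+01  4.436e+01 -3.000e-02] [-0.   0.1 -0. ] rows 12.1
[24.45 44.36  8.47] [-0.   0.1 -0. ] rows 12.3
```

View pics/a.png

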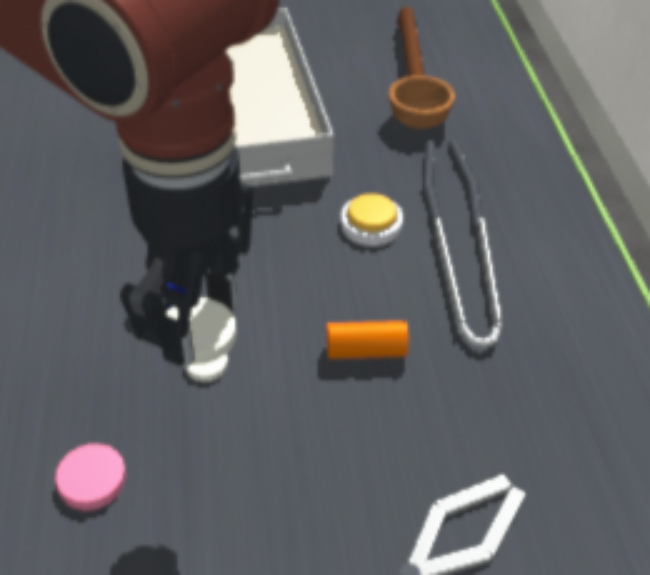

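The disc is held at (205,325) and looks tilted between the pads, with the small look-alike behind it on the bench. I'll measure the tilt by fitting a plane to the depth.

```bash
python3 - <<'E'
from h import *
for n in("side","top"):
    c=ctrl.camera(n); W=cloud(c); h=cv2.cvtColor(c["image"],cv2.COLOR_BGR2HSV)
    k=(cv2.inRange(h,(0,0,110),(180,70,255))>0)&(W[...,2]>90)&(W[...,2]<200)&(abs(W[...,0]-501)<60)&(abs(W[...,1]+321)<60)
    P=W[k]; print(n,len(P))
    if len(P)<20: continue
    m=np.median(P,0); P=P[np.linalg.norm(P-m,axis=1)<40]
    for _ in range(3):
        m=P.mean(0); u,s,vt=np.linalg.svd(P-m); P=P[abs((P-m)@vt[2])<3]
    nrm=vt[2]*np.sign(vt[2][2]); print(m.round(1),"n",nrm.round(3),"tilt",np.degrees(np.arccos(nrm[2])).round(1),"rms",(s/np.sqrt(len(P))).round(1),len(P), "tool", Rot.from_quat(ctrl.get_obs()["orientation"]).inv().apply(nrm).round(3))
E
```

```text
side 390
[ 508.8 -320.9  162.7] n [ 0.002 -0.031  1.   ] tilt 1.8 rms [14.5 10.5  1. ] 306 tool [-0.017 -0.025 -1.   ]
top 13
```

The tilt is only about 2°, so the grip is fine. Now over the tray.

carry_out(deltas=[1.6,3,0,0,0,0,-1,3.5,6.3,0,0,0,0,-1,5.4,9.8,0,0,0,0,-1,7.4,13.4,0,0,0,0,-1,9.4,17,0,0,0,0,-1,11.3,20.6,0,0,0,0,-1,13.2,24.2,0,0,0,0,-1,15.2,27.8,0,0,0,0,-1])

```text
time: 4.92
tcp_pos: [523.2, -2.8, 146.7]
orientation: [0.285, 0.959, -0.0, -0.002]
wrist_force: [0.2, 0.3, -1.1]
opening: 55.1
finger_force: 63.6
```

carry_out(deltas=[1.9,3.5,0,0,0,0,-1,3.8,7,0,0,0,0,-1,5.7,10.5,0,0,0,0,-1,7.5,13.8,0,0,0,0,-1,8.7,16,1,0,0,0,-1,9.2,16.6,3,0,0,0,-1,9.2,16.6,5.5,0,0,0,-1,9.2,16.6,8,0,0,0,-1])

```text
time: 5.58
tcp_pos: [536.8, 185.3, 66.3]
orientation: [0.283, 0.959, -0.001, -0.001]
wrist_force: [0.4, 0.2, -0.2]
opening: 55.5
finger_force: 63.6
```

carry_out(deltas=[0,0,0.5,0,0,0,-1,0,0,0.9,0,0,0,-1,0,0,1.3,0,0,0,-1,0,0,1.7,0,0,0,-1,0,0,2.0,0,0,0,-1,0,0,2.2,0,0,0,-1,0,0,2.4,0,0,0,-1,0,0,2.4,0,0,0,-1])

```text
time: 6.25
tcp_pos: [538.4, 184.4, 45.5]
orientation: [0.284, 0.959, 0.0, 0.0]
wrist_force: [-0.1, -0.0, -0.8]
opening: 55.3
finger_force: 63.7
```

carry_out(deltas=[0,0,0.1,0,0,0,-1,0,0,0.2,0,0,0,-1,0,0,0.3,0,0,0,-1,0,0,0.4,0,0,0,-1,0,0,0.5,0,0,0,-1,0,0,0.6,0,0,0,-1,0,0,0.7,0,0,0,-1,0,0,0.8,0,0,0,-1])

```text
time: 6.92
tcp_pos: [538.2, 184.5, 37.2]
orientation: [0.284, 0.959, -0.0, -0.0]
wrist_force: [-0.1, -1.1, -0.5]
opening: 55.2
finger_force: 63.7
```

carry_out(deltas=[0,0,0.1,0,0,0,-1,0,0,0.15,0,0,0,-1,0,0,0.2,0,0,0,-1,0,0,0.25,0,0,0,-1,0,0,0.3,0,0,0,-1,0,0,0.3,0,0,0,-1,0,0,0.3,0,0,0,-1,0,0,0.3,0,0,0,-1])

```text
time: 7.58
tcp_pos: [538.4, 184.5, 35.3]
orientation: [0.284, 0.959, -0.0, 0.0]
wrist_force: [-3.7, -0.8, 5.9]
opening: 55.2
finger_force: 64.3
```

carry_out(deltas=[0,0,0,0,0,0,0.5,0,0,0,0,0,0,1,0,0,0,0,0,0,1,0,0,0,0,0,0,1,0,0,-1,0,0,0,1,0,0,-4,0,0,0,1,0,0,-8,0,0,0,1,0,0,-12,0,0,0,1])

```text
time: 8.25
tcp_pos: [537.1, 184.2, 155.0]
orientation: [0.284, 0.959, -0.001, -0.001]
wrist_force: [0.7, 0.1, 0.9]
opening: 85.3
finger_force: 0.0
```

```bash
python3 - <<'E'
from h import *
z=lambda p,l:ori(p,l).as_matrix()[:,2]
T=np.array([661,-223.2,8.7])
go(((570,-40,180),ori(-18,20)),(T-120*z(-3.8,45)+[0,0,20],ori(-3.8,45)),(T-60*z(-3.8,45),ori(-3.8,45)))
c=ctrl.camera("side"); cv2.imwrite("pics/b.png",c["image"])
E
```

```text
t 8.25 tcp [537.1 184.2 155. ] q [ 0.2  -0.02  1.82  0.    1.35 -0.79] F [0.7 0.1 0.9] open 85.3 0.0
[-14.98 -17.01  -2.5 ] [ -2.7 -20.  -14.9] rows 5.5
[-25.2  -31.54   4.16] [-11.6 -44.1 -27.7] rows 9.7
[-28.92 -29.45  10.39] [-11.6 -44.1 -27.7] rows 10.2
```

carry_out(deltas=[-2,-2,-0.5,0,-2.5,-2,1,-4,-4.3,-1,-0.3,-5,-4,1,-6,-6.5,-1.5,-0.7,-7.5,-6,1,-8,-8.8,-2,-1,-10,-8,1,-10,-11,-2.5,-1.4,-12.5,-10,1,-11.8,-13,-2.5,-1.8,-15,-12,1,-13.5,-15,-2.5,-2.2,-17.5,-13.5,1,-15,-17,-2.5,-2.7,-20,-14.9,1])

```text
time: 8.97
tcp_pos: [571.8, -41.2, 180.6]
orientation: [0.153, 0.972, -0.027, 0.175]
wrist_force: [-0.8, -0.7, 0.1]
opening: 85.3
finger_force: 0.0
```

```bash
python3 - <<'E'
from h import *
z=lambda p,l:ori(p,l).as_matrix()[:,2]
T=np.array([661,-223.2,8.7])
go((T-120*z(-3.8,45)+[0,0,20],ori(-3.8,45)),(T-60*z(-3.8,45),ori(-3.8,45)))
E
```

```text
t 8.97 tcp [571.8 -41.2 180.6] q [-0.18 -0.26  2.01 -0.05  1.03 -1.42] F [-0.8 -0.7  0.1] open 85.3 0.0
[ -3.16 -16.64   8.31] [ -7.6 -24.5 -12. ] rows 4.5
[ -4.85 -15.61  15.6 ] [ -7.6 -24.5 -12. ] rows 5.4
```

carry_out(deltas=[-0.4,-2.5,0.8,-1.2,-4,-2,1,-0.8,-5,1.8,-2.4,-8,-4,1,-1.3,-7.5,3,-3.6,-12,-6,1,-1.8,-10,4.2,-4.8,-16,-8,1,-2.3,-12.5,5.5,-6,-20,-10,1,-2.8,-15,7,-7.6,-24.5,-12,1,-3.2,-16.6,8.3,-7.6,-24.5,-12,1,-3.2,-16.6,8.3,-7.6,-24.5,-12,1])

```text
time: 9.63
tcp_pos: [575.3, -217.3, 112.0]
orientation: [0.032, 0.924, -0.013, 0.381]
wrist_force: [-0.2, 1.0, 0.3]
opening: 85.3
finger_force: 0.0
```

```bash
python3 - <<'E'
from h import *
z=lambda p,l:ori(p,l).as_matrix()[:,2]
T=np.array([661,-223.2,8.7])
go((T-60*z(-3.8,45),ori(-3.8,45)),(T,ori(-3.8,45)))
E
```

```text
t 9.63 tcp [ 575.3 -217.3  112. ] q [-0.67 -0.21  2.22  0.79  0.59 -2.72] F [-0.2  1.   0.3] open 85.3 0.0
[ 1.21 -0.01  7.38] [-0.1 -0.1 -0.1] rows 1.8
[ 1.2   0.   13.38] [-0.1 -0.1 -0.1] rows 3.2
```

carry_out(deltas=[1.2,0,2.5,0,0,0,1,1.2,0,5,0,0,0,1,1.2,0,7.5,0,0,0,1,1.2,0,9.5,0,0,0,1,1.2,0,11,0,0,0,1,1.2,0,12.2,0,0,0,1,1.2,0,13,0,0,0,1,1.2,0,13.4,0,0,0,1])

```text
time: 10.3
tcp_pos: [662.0, -221.4, 8.2]
orientation: [0.031, 0.924, -0.012, 0.38]
wrist_force: [0.1, 0.4, -0.2]
opening: 85.5
finger_force: 0.0
```

```bash
python3 - <<'E'
from h import *
T=np.array([661,-223.2,8.7]); go((T,ori(-3.8,45)))
E
```

```text
t 10.3 tcp [ 662.  -221.4    8.2] q [-0.57  0.19  2.04  1.08  0.39 -2.98] F [ 0.1  0.4 -0.2] open 85.5 0.0
[ 0.02 -0.19 -0.1 ] [-0.  -0.3 -0.1] rows 0.1
```

carry_out(deltas=[0,-0.2,0,0,0,0,0.2,0,-0.2,0,0,0,0,0,0,-0.2,0,0,0,0,-0.1,0,-0.2,0,0,0,0,-0.2,0,-0.2,0,0,0,0,-1,0,-0.2,0,0,0,0,-1,0,-0.2,0,0,0,0,-1,0,-0.2,0,0,0,0,-1])

```text
time: 10.97
tcp_pos: [661.6, -223.8, 9.6]
orientation: [0.031, 0.924, -0.013, 0.381]
wrist_force: [-3.2, 1.0, 5.5]
opening: 32.0
finger_force: 59.5
```

carry_out(deltas=[0,0,0,0,0,0,-1,0,0,0,0,0,0,-1,0,0,0,0,0,0,-1,0,0,0,0,0,0,-1,-0.3,0,-0.3,0,0,0,-1,-1,0,-1,0,0,0,-1,-2,0,-2,0,0,0,-1,-3,0,-3,0,0,0,-1])

```text
time: 11.63
tcp_pos: [660.4, -222.9, 49.8]
orientation: [0.032, 0.925, -0.012, 0.379]
wrist_force: [0.3, 0.9, -0.9]
opening: 32.6
finger_force: 59.5
```

```bash
python3 - <<'E'
from h import *
o=ctrl.get_obs();go()
R0=Rot.from_quat(o["orientation"]);p=np.array(o["tcp_pos"])
for n in("side","top"):
    c=ctrl.camera(n);W=cloud(c);k=cv2.inRange(cv2.cvtColor(c["image"],cv2.COLOR_BGR2HSV),(2,150,60),(22,255,255))>0
    k&=(np.linalg.norm(W-p,axis=2)<70); P=W[k]; m=P.mean(0);u,s,vt=np.linalg.svd(P-m,full_matrices=False); print(n,m.round(1),vt[0].round(3),(s/np.sqrt(len(P))).round(1),len(P),"tool axis",R0.inv().apply(vt[0]).round(3))
    if n=="side": cv2.imwrite("pics/c.png",cv2.resize(c["image"][100:330,200:460],None,fx=2.5,fy=2.5))
E
```

```text
t 11.63 tcp [ 660.4 -222.9   49.8] q [-0.57  0.11  2.04  0.91  0.44 -2.81] F [ 0.3  0.9 -0.9] open 32.6 59.5
side [ 666.1 -229.6   68.4] [ 0.855  0.03  -0.518] [19.  12.2  7.8] 257 tool axis [-0.242  0.087  0.966]
top [ 661.3 -225.2   76. ] [-0.998 -0.04   0.058] [18.8  9.   5.1] 410 tool axis [ 0.666 -0.107 -0.739]
```

View pics/c.png

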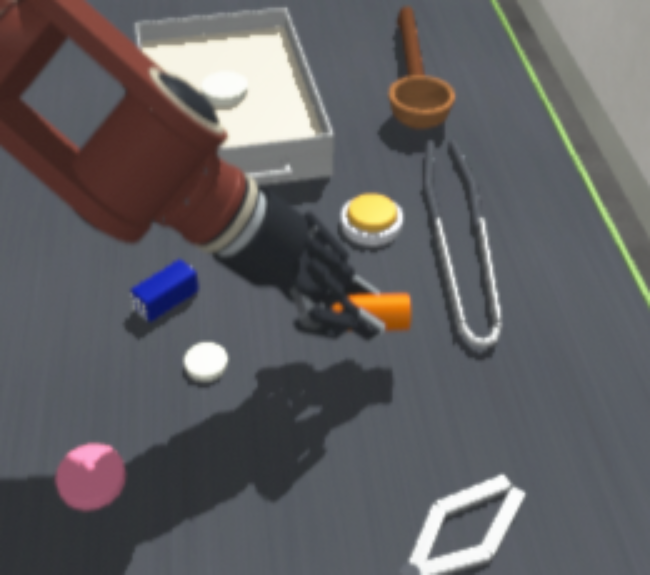

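The bar is held level, with its far end at (410,312). The disc lies flat in the tray at (222,88). Next I'll turn the wrist half way round during transport, so the same outward lean stands the bar up.

```bash
cat >> h.py <<'E'
def chain(*w):
    o=ctrl.get_obs(); p=np.array(o["tcp_pos"]); R0=Rot.from_quat(o["orientation"])
    for x,R in w:
        d=R0.inv().apply(np.array(x)-p)/10; r=(R0.inv()*R).as_rotvec(degrees=True)
        print("+",np.round(d,1),np.round(r,1),"rows %.1f"%max(np.linalg.norm(d)/4.17,np.linalg.norm(r)/7.16)); p,R0=np.array(x,float),R
E
python3 - <<'E'
from h import *
h=np.array([np.cos(np.radians(26)),np.sin(np.radians(26)),0]); S=np.array([531.5,259,65])+7.2*h; print(S)
up=np.array([0,0,1])
chain(((600,-150,200),ori(-20)),((590,20,210),ori(-77)),((550,180,210),ori(-134)),(S+85*up,ori(26,45,-1)),(S+15*up,ori(26,45,-1)))
E
```

```text
[537.97131713 262.15627226  65.        ]
+ [ -5.6   7.  -15.1] [ 6.2 44.7 15.3] rows 6.7
+ [ 6.8 15.6 -1. ] [ 0.  0. 57.] rows 8.0
+ [16.5 -0.3  0. ] [ 0.  0. 57.] rows 8.0
+ [ 5.1 -6.6  6. ] [-7.9 44.5 19. ] rows 6.8
+ [-4.9  0.   4.9] [0. 0. 0.] rows 1.7
```

carry_out(deltas=[-0.7,0.5,-2.5,0.8,5.6,1.9,-1,-1.4,1.2,-5,1.6,11.2,3.8,-1,-2.1,2.2,-7.5,2.3,16.8,5.7,-1,-2.8,3.2,-9.5,3.1,22.4,7.6,-1,-3.5,4.2,-11.5,3.9,28,9.5,-1,-4.2,5.2,-13,4.7,33.6,11.5,-1,-4.9,6.1,-14.2,5.4,39.2,13.4,-1,-5.6,7,-15.1,6.2,44.7,15.3,-1])

```text
time: 12.4
tcp_pos: [599.6, -148.3, 199.8]
orientation: [0.164, 0.986, 0.0, 0.024]
wrist_force: [0.3, -1.3, -1.4]
opening: 32.5
finger_force: 59.7
```

carry_out(deltas=[0.8,2,-0.1,0,0,7.1,-1,1.7,4,-0.2,0,0,14.2,-1,2.5,6,-0.4,0,0,21.3,-1,3.4,8,-0.5,0,0,28.4,-1,4.2,10,-0.6,0,0,35.5,-1,5.1,12,-0.8,0,0,42.7,-1,6,13.8,-0.9,0,0,49.8,-1,6.8,15.6,-1,0,0,57,-1])

```text
time: 13.07
tcp_pos: [584.7, 21.9, 204.1]
orientation: [0.616, 0.787, 0.012, 0.021]
wrist_force: [-0.1, -0.3, -1.3]
opening: 32.3
finger_force: 59.8
```

carry_out(deltas=[2,0,0,0,0,7.1,-1,4.1,0,0,0,0,14.2,-1,6.2,-0.1,0,0,0,21.3,-1,8.2,-0.1,0,0,0,28.4,-1,10.3,-0.1,0,0,0,35.5,-1,12.4,-0.2,0,0,0,42.7,-1,14.5,-0.2,0,0,0,49.8,-1,16.5,-0.3,0,0,0,57,-1])

```text
time: 13.73
tcp_pos: [541.3, 180.9, 200.7]
orientation: [0.917, 0.398, 0.021, 0.013]
wrist_force: [0.7, 0.0, -1.5]
opening: 32.4
finger_force: 59.8
```

```bash
python3 - <<'E'
from h import *
h=np.array([np.cos(np.radians(26)),np.sin(np.radians(26)),0]); S=np.array([531.5,259,65])+7.2*h
up=np.array([0,0,1]); go()
chain((S+85*up,ori(26,45,-1)),(S+20*up,ori(26,45,-1)))
E
```

```text
t 13.73 tcp [541.3 180.9 200.7] q [ 0.2  -0.08  1.8  -0.02  1.38  0.96] F [ 0.7  0.  -1.5] open 32.4 59.8
+ [ 5.6 -6.   5. ] [-6.3 42.5 20.5] rows 6.7
+ [-4.6  0.   4.6] [0. 0. 0.] rows 1.6
```

carry_out(deltas=[0.7,-0.8,0.5,-0.8,5.3,2.6,-1,1.4,-1.5,1,-1.6,10.6,5.1,-1,2.1,-2.3,1.6,-2.4,15.9,7.7,-1,2.8,-3,2.2,-3.2,21.3,10.3,-1,3.5,-3.8,2.9,-3.9,26.6,12.8,-1,4.2,-4.5,3.6,-4.7,31.9,15.4,-1,4.9,-5.3,4.3,-5.5,37.2,18,-1,5.6,-6,5,-6.3,42.5,20.5,-1])

```text
time: 14.4
tcp_pos: [538.0, 261.1, 150.1]
orientation: [0.899, 0.209, 0.375, -0.087]
wrist_force: [0.6, 0.6, -1.7]
opening: 32.0
finger_force: 59.7
```

```bash
python3 - <<'E'
from h import *
h=np.array([np.cos(np.radians(26)),np.sin(np.radians(26)),0]); S=np.array([531.5,259,65])+7.2*h
up=np.array([0,0,1]); go()
chain((S+20*up,ori(26,45,-1)))
p=ctrl.get_obs()["tcp_pos"]
for n in("top","side"):
    c=ctrl.camera(n);W=cloud(c);k=cv2.inRange(cv2.cvtColor(c["image"],cv2.COLOR_BGR2HSV),(2,150,60),(22,255,255))>0
    k&=(np.linalg.norm(W-p,axis=2)<90); P=W[k]; print(n,len(P),P.min(0).round(),P.max(0).round()); v,u=np.nonzero(k); print(u.min(),u.max(),v.min(),v.max(), cv2.fitLine(np.stack([u,v],1).astype(np.float32),2,0,.01,.01).ravel())
    if n=="side": cv2.imwrite("pics/d.png",cv2.resize(c["image"][60:260,200:420],None,fx=3,fy=3))
E
```

```text
t 14.4 tcp [538.  261.1 150.1] q [ 0.26 -0.37  2.27  0.3   0.48  1.16] F [ 0.6  0.6 -1.7] open 32.0 59.7
+ [-4.6 -0.1  4.6] [-0.2 -0.2  0.1] rows 1.6
top 175 [515. 239. 158.] [548. 271. 200.]
118 140 218 237 [  0.69701463  -0.71705693 132.32       229.32571   ]
side 173 [513. 195. 116.] [546. 274. 203.]
277 289 78 104 [2.2791991e-02 9.9974024e-01 2.8343353e+02 9.0156067e+01]
```

View pics/d.png

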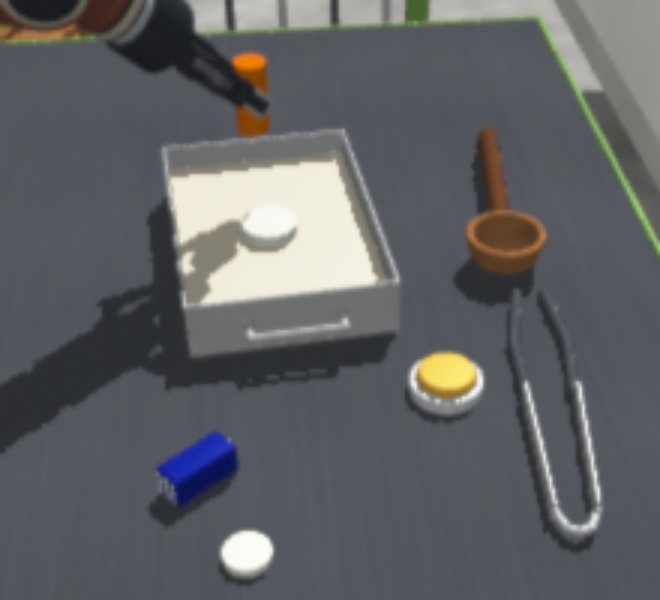

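Side view: the bar is vertical at (252,95) above the tray, and the disc is at (268,225). Now down.

carry_out(deltas=[-0.8,0,0.8,0,0,0,-1,-1.8,0,1.8,0,0,0,-1,-2.8,0,2.8,0,0,0,-1,-3.6,-0.1,3.6,0,0,0,-1,-4.2,-0.1,4.2,0,0,0,-1,-4.6,-0.1,4.6,0,0,0,-1,-4.9,-0.1,4.9,0,0,0,-1,-5.1,-0.1,5.1,0,0,0,-1])

```text
time: 15.17
tcp_pos: [539.2, 261.9, 79.5]
orientation: [0.899, 0.211, 0.374, -0.087]
wrist_force: [-0.1, 0.8, -2.4]
opening: 32.1
finger_force: 59.8
```

carry_out(deltas=[-0.07,0,0.07,0,0,0,-1,-0.14,0,0.14,0,0,0,-1,-0.21,0,0.21,0,0,0,-1,-0.28,0,0.28,0,0,0,-1,-0.35,0,0.35,0,0,0,-1,-0.42,0,0.42,0,0,0,-1,-0.49,0,0.49,0,0,0,-1,-0.56,0,0.56,0,0,0,-1])

```text
time: 15.83
tcp_pos: [538.6, 262.0, 71.4]
orientation: [0.899, 0.211, 0.373, -0.087]
wrist_force: [0.4, 1.0, -1.6]
opening: 32.0
finger_force: 59.8
```

carry_out(deltas=[-0.05,0,0.05,0,0,0,-1,-0.1,0,0.1,0,0,0,-1,-0.15,0,0.15,0,0,0,-1,-0.2,0,0.2,0,0,0,-1,-0.25,0,0.25,0,0,0,-1,-0.3,0,0.3,0,0,0,-1,-0.35,0,0.35,0,0,0,-1,-0.35,0,0.35,0,0,0,-1])

```text
time: 16.5
tcp_pos: [538.5, 261.9, 66.3]
orientation: [0.899, 0.211, 0.373, -0.087]
wrist_force: [-0.7, -0.1, -1.0]
opening: 32.2
finger_force: 59.8
```

carry_out(deltas=[-0.05,0,0.05,0,0,0,-1,-0.1,0,0.1,0,0,0,-1,-0.15,0,0.15,0,0,0,-1,-0.2,0,0.2,0,0,0,-1,-0.2,0,0.2,0,0,0,-1,-0.2,0,0.2,0,0,0,-1,-0.2,0,0.2,0,0,0,-1,-0.2,0,0.2,0,0,0,-1])

```text
time: 17.17
tcp_pos: [538.6, 262.0, 63.7]
orientation: [0.899, 0.211, 0.373, -0.087]
wrist_force: [-0.5, -0.6, -1.5]
opening: 32.7
finger_force: 59.8
```

carry_out(deltas=[-0.05,0,0.05,0,0,0,-1,-0.1,0,0.1,0,0,0,-1,-0.15,0,0.15,0,0,0,-1,-0.2,0,0.2,0,0,0,-1,-0.2,0,0.2,0,0,0,-1,-0.2,0,0.2,0,0,0,-1,-0.2,0,0.2,0,0,0,-1,-0.2,0,0.2,0,0,0,-1])

```text
time: 17.83
tcp_pos: [540.4, 262.4, 63.5]
orientation: [0.898, 0.21, 0.376, -0.087]
wrist_force: [-3.8, -1.6, 7.1]
opening: 32.1
finger_force: 60.9
```

carry_out(deltas=[0,0,0,0,0,0,-0.1,0,0,0,0,0,0,0.2,0,0,0,0,0,0,0.4,0,0,0,0,0,0,0.4,0,0,0,0,0,0,0.4,0,0,0,0,0,0,0.4,0,0,0,0,0,0,0.4,0,0,0,0,0,0,0.4])

```text
time: 18.5
tcp_pos: [538.6, 261.9, 60.7]
orientation: [0.899, 0.211, 0.373, -0.087]
wrist_force: [-0.2, -0.0, -0.1]
opening: 59.7
finger_force: 0.0
```

carry_out(deltas=[0,0,-0.5,0,0,0,0.4,0,0,-1.5,0,0,0,0.4,0,0,-3,0,0,0,0.4,0,0,-5,0,0,0,0.4,0,0,-7,0,0,0,0.4,0,0,-9.5,0,0,0,0.4,0,0,-12,0,0,0,1,0,0,-14,0,0,0,1])

```text
time: 19.17
tcp_pos: [448.8, 217.7, 160.8]
orientation: [0.899, 0.211, 0.374, -0.086]
wrist_force: [0.4, 1.4, -0.4]
opening: 81.7
finger_force: 0.0
```

```bash
python3 - <<'E'
from h import *
go()
for n in("top","side"):
    c=ctrl.camera(n);W=cloud(c);h=cv2.cvtColor(c["image"],cv2.COLOR_BGR2HSV)
    k=cv2.inRange(h,(2,150,60),(22,255,255))>0
    k&=(abs(W[...,0]-531)<60)&(abs(W[...,1]-259)<60)&(W[...,2]>50)
    P=W[k]; print(n,len(P),P.min(0).round(),P.max(0).round(),np.median(P[P[:,2]>100],0).round(1)); v,u=np.nonzero(k); print(u.min(),u.max(),v.min(),v.max())
    if n=="side": cv2.imwrite("pics/e.png",cv2.resize(c["image"][60:260,200:420],None,fx=3,fy=3))
E
```

```text
t 19.17 tcp [448.8 217.7 160.8] q [ 0.2  -0.77  2.49  0.3   0.67  1.15] F [ 0.4  1.4 -0.4] open 81.7 0.0
top 308 [517. 240.  50.] [548. 273. 114.] [529.6 250.8 109.8]
140 168 223 239
side 198 [520. 240.  50.] [551. 272. 112.] [535.  251.4 109.2]
282 291 102 123
```

View pics/e.png

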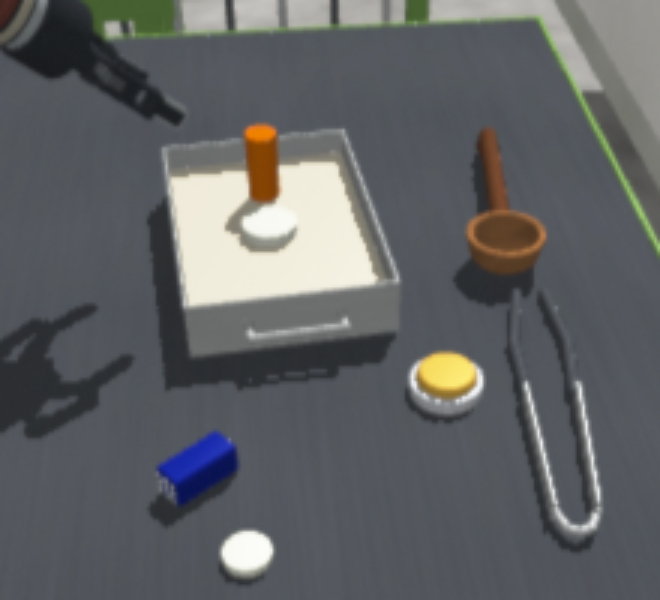

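Side view: the bar stands at (262,165), clear of the disc at (268,225). Next the block. Its axis is 54° off radial, so I'll first pick it up with the tool vertical, turn it to radial and lay it down again farther out.

```bash
python3 - <<'E'
from h import *
V=ori(37.4,0,-1)
chain(((500,20,190),V),((460,-135,80),V),((460,-135,5),V),((460,-135,60),V),((610,-140,60),ori(-13,0,-1)))
E
```

```text
+ [-1.3 19.9 -4.8] [  4.6 -45.4 -10.4] rows 6.5
+ [-12.6   9.9  11. ] [0. 0. 0.] rows 4.7
+ [0.  0.  7.5] [0. 0. 0.] rows 1.8
+ [ 0.   0.  -5.5] [0. 0. 0.] rows 1.3
+ [11.6  9.5  0. ] [-0.   0.  50.4] rows 7.0
```

carry_out(deltas=[-0.1,2,-0.8,0.6,-5.7,-1.3,1,-0.3,4.5,-1.5,1.2,-11.4,-2.6,1,-0.5,7.2,-2.2,1.7,-17,-3.9,1,-0.6,10,-2.8,2.3,-22.7,-5.2,1,-0.8,13,-3.4,2.9,-28.4,-6.5,1,-1,16,-4,3.5,-34,-7.8,1,-1.2,18.3,-4.5,4,-39.7,-9.1,1,-1.3,19.9,-4.8,4.6,-45.4,-10.4,1])

```text
time: 19.93
tcp_pos: [500.5, 18.2, 184.0]
orientation: [0.947, 0.32, -0.007, 0.0]
wrist_force: [0.1, 0.4, 1.0]
opening: 85.6
finger_force: 0.0
```

carry_out(deltas=[-2,1.5,1.5,0,0,0,1,-4.2,3.3,3.5,0,0,0,1,-6.8,5.3,5.8,0,0,0,1,-9.4,7.4,8,0,0,0,1,-11.5,9,10,0,0,0,1,-12.6,9.9,11,0,0,0,1,-12.6,9.9,11,0,0,0,1,-12.6,9.9,11,0,0,0,1])

```text
time: 20.6
tcp_pos: [457.6, -134.8, 73.4]
orientation: [0.947, 0.32, -0.005, -0.002]
wrist_force: [-0.3, 0.1, 0.6]
opening: 85.2
finger_force: 0.0
```

```bash
python3 - <<'E'
from h import *
go(((460,-135,5),ori(37.4,0,-1)))
E
```

```text
t 20.6 tcp [ 457.6 -134.8   73.4] q [-0.44 -0.14  2.08 -0.01  1.22  0.48] F [-0.3  0.1  0.6] open 85.2 0.0
[0.24 0.21 6.84] [-0.4  0.5 -0.1] rows 1.6
```

carry_out(deltas=[0.2,0.2,1.5,-0.4,0.5,0,1,0.2,0.2,3.5,-0.4,0.5,0,1,0.2,0.2,5,-0.4,0.5,0,1,0.2,0.2,6.2,-0.4,0.5,0,1,0.2,0.2,6.8,-0.4,0.5,0,0.5,0.2,0.2,6.8,-0.4,0.5,0,0,0.2,0.2,6.8,-0.4,0.5,0,-0.2,0.2,0.2,6.8,-0.4,0.5,0,-1])

```text
time: 21.27
tcp_pos: [461.8, -135.3, 8.5]
orientation: [0.947, 0.321, 0.002, 0.002]
wrist_force: [-0.2, 0.4, 0.2]
opening: 38.6
finger_force: 0.0
```

carry_out(deltas=[0,0,0,0,0,0,-1,0,0,0,0,0,0,-1,0,0,0,0,0,0,-1,0,0,0,0,0,0,-1,0,0,-0.5,0,0,0,-1,0,0,-2,0,0,0,-1,0,0,-4,0,0,0,-1,0,0,-5.5,0,0,0,-1])

```text
time: 21.93
tcp_pos: [459.7, -134.9, 62.6]
orientation: [0.947, 0.321, 0.0, 0.001]
wrist_force: [0.2, -0.3, -0.9]
opening: 28.6
finger_force: 60.0
```

carry_out(deltas=[1.2,1,0,0,0,6.3,-1,2.6,2.2,0,0,0,12.6,-1,4.2,3.5,0,0,0,18.9,-1,6,5,0,0,0,25.2,-1,7.8,6.5,0,0,0,31.5,-1,9.4,7.8,0,0,0,37.8,-1,10.8,8.8,0,0,0,44.1,-1,11.6,9.5,0,0,0,50.4,-1])

```text
time: 22.6
tcp_pos: [611.2, -139.9, 62.1]
orientation: [0.993, -0.116, 0.001, 0.001]
wrist_force: [-1.2, 0.1, -1.3]
opening: 28.5
finger_force: 60.0
```

```bash
python3 - <<'E'
from h import *
go(((610,-140,6),ori(-13,0,-1)))
E
```

```text
t 22.6 tcp [ 611.2 -139.9   62.1] q [-0.34  0.21  1.73 -0.    1.19  1.46] F [-1.2  0.1 -1.3] open 28.5 60.0
[-0.12  0.03  5.61] [ 0.1 -0.1 -0.3] rows 1.3
```

carry_out(deltas=[0,0,1.5,0,0,0,-1,0,0,3,0,0,0,-1,0,0,4.2,0,0,0,-1,0,0,4.7,0,0,0,-1,0,0,4.9,0,0,0,-1,0,0,5,0,0,0,-1,0,0,5.1,0,0,0,-1,0,0,5.2,0,0,0,-1])

```text
time: 23.27
tcp_pos: [611.0, -140.5, 11.6]
orientation: [0.994, -0.113, 0.002, 0.001]
wrist_force: [0.1, -0.7, -1.9]
opening: 29.2
finger_force: 60.0
```

carry_out(deltas=[0,0,0.05,0,0,0,-1,0,0,0.1,0,0,0,-1,0,0,0.15,0,0,0,-1,0,0,0.2,0,0,0,-1,0,0,0.25,0,0,0,-1,0,0,0.3,0,0,0,-1,0,0,0.3,0,0,0,-1,0,0,0.3,0,0,0,-1])

```text
time: 23.93
tcp_pos: [610.7, -140.3, 8.8]
orientation: [0.994, -0.113, 0.001, 0.001]
wrist_force: [-2.7, 1.7, 5.3]
opening: 29.0
finger_force: 60.9
```

carry_out(deltas=[0,0,0,0,0,0,0,0,0,0,0,0,0,0.5,0,0,0,0,0,0,1,0,0,0,0,0,0,1,0,0,-1,0,0,0,1,0,0,-4,0,0,0,1,0,0,-8,0,0,0,1,0,0,-12,0,0,0,1])

```text
time: 24.6
tcp_pos: [609.1, -139.6, 128.3]
orientation: [0.994, -0.113, 0.0, 0.001]
wrist_force: [0.2, -1.0, 0.7]
opening: 85.4
finger_force: 0.0
```

carry_out(deltas=[-1,0,0,0,5,0,1,-2,0,0,0,11,0,1,-3,0,0,0,17,0,1,-4,0,0,0,23,0,1,-5,0,0,0,29,0,1,-6,0,0,0,35,0,1,-7,0,0,0,40,0,1,-8,0,0,0,45,0,1])

```text
time: 25.27
tcp_pos: [531.7, -121.9, 128.4]
orientation: [0.916, -0.104, 0.384, 0.045]
wrist_force: [1.0, 1.3, 0.0]
opening: 85.6
finger_force: 0.0
```

```bash
python3 - <<'E'
from h import *
for n in("top","side"):
    cam=ctrl.camera(n);k=cv2.inRange(cv2.cvtColor(cam["image"],cv2.COLOR_BGR2HSV),(105,100,40),(130,255,255))
    q=max(cv2.findContours(k,0,2)[0],key=cv2.contourArea)
    P=np.array([pt(cam,u,v,20)[:2] for u,v in q[:,0]],np.float32);(x,y),wh,a=cv2.minAreaRect(P);bp=cv2.boxPoints(((x,y),wh,a)); e=max(bp[1]-bp[0],bp[2]-bp[1],key=np.linalg.norm)
    print(n,x,y,wh,np.degrees(np.arctan2(e[1],e[0])))
go(((617.8,-142,9),ori(-13,45,-1)))
E
```

```text
top 611.818115234375 -141.7265167236328 (30.923816680908203, 67.66544342041016) -12.82616
side 610.4028930664062 -144.60340881347656 (56.56371307373047, 66.69029235839844) -13.084009
t 25.37 tcp [ 527.3 -119.9  121.6] q [-0.44 -0.51  2.42  0.32  0.49  1.13] F [-0.1 -0.7 -0.5] open 85.3 0.0
[-1.31  0.13 14.56] [-0.   0.3 -0. ] rows 3.5
```

carry_out(deltas=[-1.3,0.1,2.5,0,0,0,1,-1.3,0.1,6,0,0,0,1,-1.3,0.1,9,0,0,0,1,-1.3,0.1,11.5,0,0,0,1,-1.3,0.1,13,0,0,0,1,-1.3,0.1,14,0,0,0,1,-1.3,0.1,14.5,0,0,0,1,-1.3,0.1,14.5,0,0,0,1])

```text
time: 26.03
tcp_pos: [626.0, -144.7, 16.4]
orientation: [0.917, -0.104, 0.382, 0.043]
wrist_force: [-0.3, -0.4, -0.1]
opening: 85.3
finger_force: 0.0
```

```bash
python3 - <<'E'
from h import *
go(((618,-142.2,9),ori(-13,45,-1)))
E
```

```text
t 26.03 tcp [ 626.  -144.7   16.4] q [-0.4   0.04  2.2   0.76  0.17  0.7 ] F [-0.3 -0.4 -0.1] open 85.3 0.0
[-1.12 -0.07 -0.07] [-0.  -0.2  0.1] rows 0.3
```

```bash
python3 - <<'E'
from h import *
h=np.array([np.cos(np.radians(13)),-np.sin(np.radians(13)),0]); C=np.array([611.3,-141,0])
g=C-9*h+[0,0,23]; R=ori(-13,38,-1); T=g+23*R.as_matrix()[:,2]; print(T)
go((T,R))
E
```

```text
[ 616.32795798 -142.16079556    4.87575267]
t 26.03 tcp [ 626.  -144.7   16.4] q [-0.4   0.04  2.2   0.76  0.17  0.7 ] F [-0.3 -0.4 -0.1] open 85.3 0.0
[-1.53 -0.03  0.1 ] [-0.  -7.2  0.1] rows 1.0
```

carry_out(deltas=[-0.2,0,-0.1,0,-2,0,1,-0.4,0,-0.1,0,-4,0,1,-0.7,0,-0.1,0,-6,0,1,-1,0,-0.1,0,-7,0,1,-1.3,0,-0.1,0,-7,0,1,-1.3,0,-0.1,0,-7,0,1,-1.3,0,-0.1,0,-7,0,1,-1.3,0,-0.1,0,-7,0,1])

```text
time: 26.7
tcp_pos: [613.6, -142.0, 7.5]
orientation: [0.939, -0.107, 0.325, 0.038]
wrist_force: [0.2, -0.1, 0.3]
opening: 85.5
finger_force: 0.0
```

```bash
python3 - <<'E'
from h import *
go(((616.5,-142.2,8),ori(-13,38,-1)))
E
```

```text
t 26.7 tcp [ 613.6 -142.     7.5] q [-0.39  0.03  2.17  0.35  0.3   1.11] F [ 0.2 -0.1  0.3] open 85.5 0.0
[ 0.25 -0.04  0.14] [ 0.1 -0.2  0.1] rows 0.1
```

carry_out(deltas=[0.1,0,0,0,0,0,0.2,0.1,0,0,0,0,0,0,0.1,0,0,0,0,0,-0.2,0.1,0,0,0,0,0,-1,0.1,0,0,0,0,0,-1,0.1,0,0,0,0,0,-1,0.1,0,0,0,0,0,-1,0.1,0,0,0,0,0,-1])

```text
time: 27.37
tcp_pos: [614.4, -142.2, 8.3]
orientation: [0.939, -0.107, 0.325, 0.038]
wrist_force: [-1.0, 0.6, 2.1]
opening: 29.0
finger_force: 59.8
```

```bash
python3 - <<'E'
from h import *
o=ctrl.get_obs(); R=Rot.from_quat(o["orientation"]); p=np.array(o["tcp_pos"])
h=np.array([np.cos(np.radians(13)),-np.sin(np.radians(13)),0]); C=np.array([611.3,-141,15])
ct=R.inv().apply(C-p); ut=R.inv().apply(-h); print("centre in tool",ct.round(1),"u",ut.round(3))
psi,lean=12,52; Rp=ori(psi,lean,1); print("u at place",Rp.apply(ut).round(3))
S=np.array([544.5,109,34+33])-Rp.apply(ct); print("S",S.round(1)); up=np.array([0,0,1]); go()
chain((p+[0,0,110],ori(-13,20,-1)),((590,-60,210),ori(-70,0,-1)),((560,40,210),ori(-127,0,-1)),(S+85*up+[-10,0,10],ori(168-360+8,25,-1)),(S+85*up,Rp),(S+20*up,Rp))
E
```

```text
centre in tool [ 1.5 -0.4 -7.3] u [-0.786 -0.    -0.618]
u at place [-0.003 -0.001  1.   ]
S [551.  110.8  63.7]
t 27.37 tcp [ 614.4 -142.2    8.3] q [-0.39  0.03  2.16  0.34  0.3   1.11] F [-1.   0.6  2.1] open 29.0 59.8
+ [ 6.8  0.  -8.6] [  0.1 -18.2   0. ] rows 2.6
+ [ -0.8  -7.5 -10.1] [ -9.9 -18.3  56.4] rows 8.4
+ [-10.4  -0.6   0. ] [-0. -0. 57.] rows 8.0
+ [-4.5  5.8  5.1] [-12.4  22.9  56.1] rows 8.6
+ [-1.3  0.1  0.5] [ -4.  -76.5 -16.8] rows 10.9
+ [5.1 0.  4. ] [0. 0. 0.] rows 1.6
```

```bash
python3 - <<'E'
from h import *
S=np.array([551,110.8,63.7]); up=np.array([0,0,1]); Rp=ori(12,52,1)
chain(((605,-120,170),ori(10,0,-1)),((595,-60,210),ori(66,0,-1)),((575,20,210),ori(122,0,-1)),((550,80,210),ori(-15,0,1)),(S+85*up,Rp),(S+20*up,Rp))
E
```

```text
+ [  8.9  -1.9 -13.6] [  7.7 -37.7 -22.1] rows 6.2
+ [ 0.1 -6.1 -4. ] [  0.   0. -56.] rows 7.8
+ [ 6.5 -5.1  0. ] [  0.   0. -56.] rows 7.8
+ [6.4 1.1 0. ] [  0.   0. -43.] rows 6.0
+ [0.7 3.  6.1] [-12.2 -51.  -25.1] rows 8.1
+ [5.1 0.  4. ] [0. 0. 0.] rows 1.6
```

carry_out(deltas=[0.6,0,-0.8,0,0,0,-1,2.2,0,-3,0.8,-4,-2.5,-1,3.6,-0.2,-5.5,2,-10,-6,-1,5,-0.6,-8,3.3,-16.5,-9.7,-1,6.2,-1,-10,4.5,-22.5,-13,-1,7.2,-1.4,-11.6,5.7,-28.5,-16.5,-1,8.2,-1.7,-12.8,6.8,-34,-20,-1,8.9,-1.9,-13.6,7.7,-37.7,-22.1,-1])

```text
time: 28.03
tcp_pos: [606.6, -120.8, 174.2]
orientation: [0.996, 0.088, -0.0, 0.001]
wrist_force: [-0.1, -0.4, -0.8]
opening: 28.9
finger_force: 59.4
```

carry_out(deltas=[0,-0.7,-0.5,0,0,-7,-1,0,-1.5,-1,0,0,-14,-1,0,-2.3,-1.5,0,0,-21,-1,0,-3.1,-2,0,0,-28,-1,0,-3.9,-2.5,0,0,-35,-1,0,-4.7,-3,0,0,-42,-1,0,-5.4,-3.5,0,0,-49,-1,0.1,-6.1,-4,0,0,-56,-1])

```text
time: 28.7
tcp_pos: [594.7, -59.8, 210.3]
orientation: [0.837, 0.547, -0.001, 0.0]
wrist_force: [0.7, -0.5, -1.1]
opening: 29.2
finger_force: 59.4
```

carry_out(deltas=[0.8,-0.6,0,0,0,-7,-1,1.6,-1.3,0,0,0,-14,-1,2.4,-1.9,0,0,0,-21,-1,3.2,-2.5,0,0,0,-28,-1,4,-3.2,0,0,0,-35,-1,4.8,-3.8,0,0,0,-42,-1,5.6,-4.5,0,0,0,-49,-1,6.5,-5.1,0,0,0,-56,-1])

```text
time: 29.37
tcp_pos: [574.5, 20.3, 210.0]
orientation: [0.483, 0.876, -0.001, -0.0]
wrist_force: [-0.6, 0.7, -1.1]
opening: 29.0
finger_force: 59.5
```

```bash
python3 - <<'E'
from h import *
S=np.array([551,110.8,63.7]); up=np.array([0,0,1]); Rp=ori(12,52,1); go()
chain(((550,80,210),ori(-15,0,1)),(S+85*up,Rp),(S+20*up,Rp))
E
```

```text
t 29.37 tcp [574.5  20.3 210. ] q [-0.09 -0.05  1.75 -0.    1.44 -0.66] F [-0.6  0.7 -1.1] open 29.0 59.5
+ [ 6.4  1.1 -0. ] [ -0.1  -0.  -42.7] rows 6.0
+ [0.7 3.  6.1] [-12.2 -51.  -25.1] rows 8.1
+ [5.1 0.  4. ] [0. 0. 0.] rows 1.6
```

carry_out(deltas=[0.8,0.1,0,0,0,-5.4,-1,1.6,0.3,0,0,0,-10.7,-1,2.4,0.4,0,0,0,-16,-1,3.2,0.6,0,0,0,-21.4,-1,4,0.7,0,0,0,-26.7,-1,4.8,0.8,0,0,0,-32,-1,5.6,1,0,0,0,-37.4,-1,6.4,1.1,0,0,0,-42.7,-1])

```text
time: 30.03
tcp_pos: [550.1, 80.4, 210.0]
orientation: [0.131, 0.991, -0.001, -0.001]
wrist_force: [-0.7, -0.4, -1.6]
opening: 29.5
finger_force: 59.5
```

carry_out(deltas=[0.1,0.4,0.5,-1.5,-6.2,-3,-1,0.2,0.8,1.1,-3,-12.5,-6.1,-1,0.3,1.1,1.8,-4.5,-18.8,-9.2,-1,0.4,1.5,2.6,-6,-25.2,-12.4,-1,0.5,1.9,3.4,-7.5,-31.6,-15.6,-1,0.6,2.3,4.3,-9,-38,-18.8,-1,0.7,2.6,5.2,-10.6,-44.5,-22,-1,0.7,3,6.1,-12.2,-51,-25.1,-1])

```text
time: 30.7
tcp_pos: [549.3, 111.7, 149.1]
orientation: [-0.083, 0.905, 0.044, 0.414]
wrist_force: [-0.9, 1.8, -3.1]
opening: 28.9
finger_force: 59.6
```

```bash
python3 - <<'E'
from h import *
S=np.array([551,110.8,63.7]); up=np.array([0,0,1]); Rp=ori(12,52,1); go()
chain((S+85*up,Rp),(S+20*up,Rp))
c=ctrl.camera("side"); cv2.imwrite("pics/f.png",cv2.resize(c["image"][60:260,200:420],None,fx=3,fy=3))
E
```

```text
t 30.7 tcp [549.3 111.7 149.1] q [-0.01 -0.52  2.4   0.38  0.44 -2.04] F [-0.9  1.8 -3.1] open 28.9 59.6
+ [-0.1 -0.1  0.1] [-0.5 -2.8 -1.3] rows 0.4
+ [5.1 0.  4. ] [0. 0. 0.] rows 1.6
```

View pics/f.png

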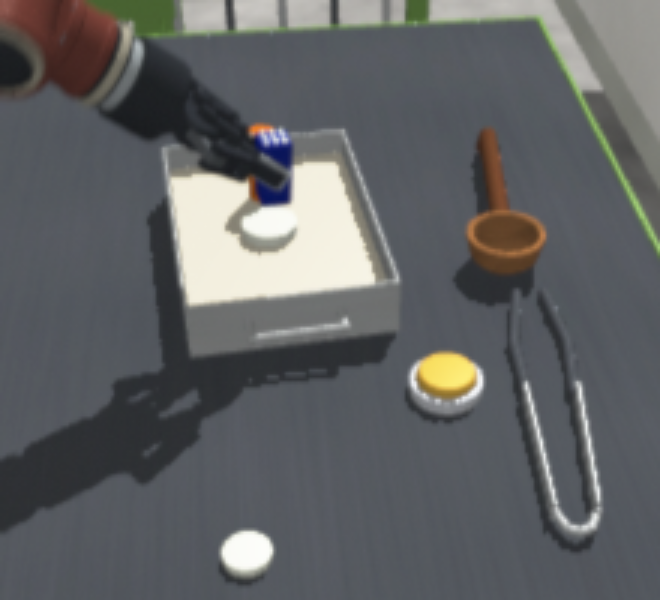

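Side view: the block is upright at (275,165), above its free spot. Now lowering.

carry_out(deltas=[0.8,0,0.6,0,0,0,-1,1.8,0,1.4,0,0,0,-1,2.9,0,2.3,0,0,0,-1,3.8,0,3,0,0,0,-1,4.5,0,3.5,0,0,0,-1,4.9,0,3.8,0,0,0,-1,5.1,0,4,0,0,0,-1,5.1,0,4,0,0,0,-1])

```text
time: 31.42
tcp_pos: [549.1, 111.9, 87.0]
orientation: [-0.082, 0.906, 0.045, 0.413]
wrist_force: [-0.1, 0.3, -1.3]
opening: 28.9
finger_force: 59.6
```

```bash
python3 - <<'E'
from h import *
S=np.array([551,110.8,63.7]); up=np.array([0,0,1]); Rp=ori(12,52,1); go()
chain((S+8*up,Rp),(S,Rp))
E
```

```text
t 31.42 tcp [549.1 111.9  87. ] q [-0.01 -0.38  2.42  0.57  0.29 -2.24] F [-0.1  0.3 -1.3] open 28.9 59.6
+ [ 1.  -0.2  1.1] [-0.5 -2.9 -1.4] rows 0.5
+ [0.6 0.  0.5] [0. 0. 0.] rows 0.2
```

carry_out(deltas=[0.2,0,0.15,0,0,0,-1,0.4,0,0.3,0,0,0,-1,0.55,0,0.42,0,0,0,-1,0.7,0,0.55,0,0,0,-1,0.8,0,0.62,0,0,0,-1,0.9,0,0.7,0,0,0,-1,1,0,0.78,0,0,0,-1,1.05,0,0.82,0,0,0,-1])

```text
time: 32.08
tcp_pos: [547.7, 111.9, 73.3]
orientation: [-0.082, 0.906, 0.045, 0.414]
wrist_force: [0.4, 0.1, -1.9]
opening: 28.9
finger_force: 59.6
```

carry_out(deltas=[0.06,0,0.05,0,0,0,-1,0.12,0,0.1,0,0,0,-1,0.18,0,0.15,0,0,0,-1,0.24,0,0.2,0,0,0,-1,0.3,0,0.24,0,0,0,-1,0.36,0,0.28,0,0,0,-1,0.36,0,0.28,0,0,0,-1,0.36,0,0.28,0,0,0,-1])

```text
time: 32.75
tcp_pos: [547.5, 111.9, 68.8]
orientation: [-0.082, 0.906, 0.045, 0.414]
wrist_force: [0.4, -0.3, -0.6]
opening: 29.6
finger_force: 59.6
```

carry_out(deltas=[0.05,0,0.04,0,0,0,-1,0.1,0,0.08,0,0,0,-1,0.15,0,0.12,0,0,0,-1,0.2,0,0.16,0,0,0,-1,0.25,0,0.2,0,0,0,-1,0.25,0,0.2,0,0,0,-1,0.25,0,0.2,0,0,0,-1,0.25,0,0.2,0,0,0,-1])

```text
time: 33.42
tcp_pos: [547.5, 111.9, 65.7]
orientation: [-0.082, 0.906, 0.045, 0.414]
wrist_force: [-0.5, 0.3, -2.0]
opening: 29.1
finger_force: 59.6
```

carry_out(deltas=[0.05,0,0.04,0,0,0,-1,0.1,0,0.08,0,0,0,-1,0.15,0,0.12,0,0,0,-1,0.15,0,0.12,0,0,0,-1,0.15,0,0.12,0,0,0,-1,0.15,0,0.12,0,0,0,-1,0.15,0,0.12,0,0,0,-1,0.15,0,0.12,0,0,0,-1])

```text
time: 34.08
tcp_pos: [547.4, 111.9, 63.8]
orientation: [-0.082, 0.906, 0.044, 0.414]
wrist_force: [-0.3, 0.8, -1.3]
opening: 29.3
finger_force: 59.6
```

carry_out(deltas=[0.05,0,0.04,0,0,0,-1,0.1,0,0.08,0,0,0,-1,0.15,0,0.12,0,0,0,-1,0.15,0,0.12,0,0,0,-1,0.15,0,0.12,0,0,0,-1,0.15,0,0.12,0,0,0,-1,0.15,0,0.12,0,0,0,-1,0.15,0,0.12,0,0,0,-1])

```text
time: 34.75
tcp_pos: [548.1, 111.8, 62.9]
orientation: [-0.082, 0.905, 0.044, 0.415]
wrist_force: [0.1, 1.5, 4.9]
opening: 29.2
finger_force: 60.4
```

carry_out(deltas=[0,0,0,0,0,0,-0.2,0,0,0,0,0,0,0,0,0,0,0,0,0,0.2,0,0,0,0,0,0,0.3,0,0,0,0,0,0,0.3,0,0,0,0,0,0,0.3,0,0,0,0,0,0,0.3,0,0,0,0,0,0,0.3])

```text
time: 35.42
tcp_pos: [547.3, 111.9, 61.8]
orientation: [-0.082, 0.906, 0.045, 0.414]
wrist_force: [-0.2, -0.6, -0.1]
opening: 55.9
finger_force: 0.0
```

carry_out(deltas=[0,0,-0.5,0,0,0,0.3,0,0,-1.5,0,0,0,0.3,0,0,-3,0,0,0,0.3,0,0,-5,0,0,0,0.3,0,0,-7,0,0,0,0.3,0,0,-9,0,0,0,0.3,0,0,-11,0,0,0,0.3,0,0,-12,0,0,0,0.3])

```text
time: 36.08
tcp_pos: [475.3, 97.2, 150.0]
orientation: [-0.082, 0.907, 0.043, 0.411]
wrist_force: [1.0, -1.2, 0.8]
opening: 55.5
finger_force: 0.0
```

```bash
python3 - <<'E'
from h import *
go()
for n in("top","side"):
    c=ctrl.camera(n);W=cloud(c);h=cv2.cvtColor(c["image"],cv2.COLOR_BGR2HSV)
    for nm,lo,hi,zr in(("amber",(2,150,60),(22,255,255),(105,116)),("blue",(105,100,40),(130,255,255),(94,106)),("disc",(0,0,150),(180,14,255),(44,53))):
        k=(cv2.inRange(h,lo,hi)>0)&(W[...,2]>zr[0])&(W[...,2]<zr[1])&(abs(W[...,0]-538)<90)&(abs(W[...,1]-184)<130)
        P=W[k]; 
        if len(P): print(n,nm,len(P),P.min(0).round(),P.max(0).round(),np.median(P,0).round(1))
    if n=="top": T=c["image"][150:310,100:300]
    else: Sd=c["image"][60:210,220:360]
a=cv2.resize(T,(500,400));b=cv2.resize(Sd,(300,321)); b=cv2.copyMakeBorder(b,0,79,0,0,0); cv2.imwrite("pics/g.png",np.hstack([a,b]))
E
```

```text
t 36.08 tcp [475.3  97.2 150. ] q [-0.07 -0.87  2.58  0.34  0.63 -2.01] F [ 1.  -1.2  0.8] open 55.5 0.0
top amber 127 [517. 241. 106.] [548. 273. 115.] [529.2 250.5 109.8]
top blue 47 [525.  95.  96.] [553. 122. 105.] [536.5 105.3  99.8]
top disc 509 [509. 157.  44.] [563. 212.  52.] [537.  183.8  48.2]
side amber 50 [522. 241. 105.] [550. 272. 112.] [536.1 254.3 109.2]
side blue 22 [528.  93.  94.] [553. 113. 100.] [542.7  97.9  96.9]
side disc 51 [512. 160.  44.] [565. 211.  51.] [525.1 190.3  47.2]
```

View pics/g.png

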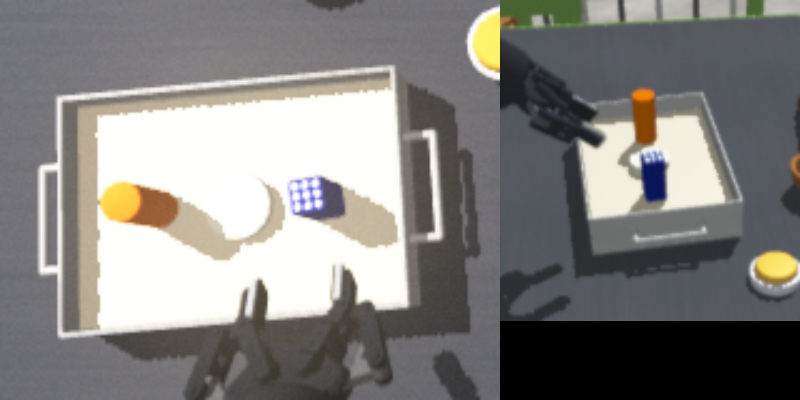

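The bar at (135,202) and block at (308,195) stand, and the disc at (240,207) lies flat; all are well clear of each other and the walls. I'll lift the hand away a little, then hand in.

carry_out(deltas=[-0.5,0,-0.2,0,0,0,0.3,-1,0,-0.5,0,0,0,0.3,-2,0,-1,0,0,0,0.3,-3,0,-1.5,0,0,0,0.3,-4,0,-2,0,0,0,0.3,-5,0,-2.5,0,0,0,0.3,-5,0,-2.5,0,0,0,0.3,-5,0,-2.5,0,0,0,0.3])

```text
time: 36.85
tcp_pos: [489.2, 99.5, 201.3]
orientation: [-0.082, 0.908, 0.044, 0.409]
wrist_force: [0.4, 0.1, -0.0]
opening: 55.5
finger_force: 0.0
```

```bash
python3 - <<'E'
from h import *
go(); print(ctrl.job_done())
E
```

```text
t 36.85 tcp [489.2  99.5 201.3] q [-0.06 -0.86  2.49  0.29  0.7  -1.95] F [ 0.4  0.1 -0. ] open 55.5 0.0
the job is handed in; nothing more can be done
None
```

I handed the job in at about 37 s with the amber bar and blue block standing on the batt and the white disc flat between them, centres about 73 and 77 mm apart by camera; the hand-in returned no verdict.

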